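Clamp an ointment jar by four clicks and hold the lever

TASK

Stand the middle-sized white ointment jar upright on the plate of the jar clamp, between its V jaw and its rubber pad, and let go of it. Then swing the clamp's black-handled lever round until you have felt four clicks, no more, so that the pad grips the jar, and finish while still holding the lever there: it springs back if released. Leave the other things on the bench where they are.

Things in the scene. Friction and masses are not known exactly. Their poses are not given: they have to be found in the camera images.
- jar: the middle-sized white ointment jar, closed: round, body 52 mm in diameter, screw lid 55 mm in diameter and 20 mm tall, 70 mm tall in all, about 140 g; loose, stands upright on the bench. Origin: centre of its underside, z up.
- clamp: jar clamp fixed to the bench: aluminium plate 130 mm along its x, y from -150 to +100 mm, 12 mm thick. Origin on the bench; z up; x points roughly away from the robot, +y to the robot's left; place and yaw vary. At +y a steel V jaw opening to -y, facing it the rubber pad, behind that a toothed wheel and lever. All but the black handle and the lever hub (54 mm) lies below 50 mm above the bench.
- nest (a point): point on top of the clamp's plate (12 mm above the bench), at clamp x = 0, y = +50 mm: where the centre of the jar's underside is when the jar is right up against the V jaw. With the lever at rest there are 14 mm of room towards the pad, so the jar may be set down from here to 14 mm towards clamp -y (best 7 mm); the pad then pushes it home.
- pivot (a point): the lever's upright axis, at clamp x = 0, y = -85 mm, 50 mm above the bench; its axes are those of the clamp
- handle_top (a point): centre of the top of the lever's black handle: an upright round post 18 mm in diameter, 50 mm tall, from 50 to 100 mm above the bench, 120 mm from the pivot. The lever's arm is below it (20 mm wide, 40 to 50 mm above the bench). 
- handle: the same black handle post, free to spin on its own upright axis; origin at the centre of its foot, 50 mm below handle_top. Pushing it round takes about 1 to 12 N: after each notch the force is high, it falls off on the way to the next, and jumps up by some 6 N as the roller drops into that one.
- lever (a joint): lever angle in rad: 0 at rest on its stop, handle at clamp -x of the pivot; grows anticlockwise seen from above, handle swinging towards clamp -y; end stop 1.15. A sprung roller drops into the wheel's notches with a click every 0.2 rad (24 mm at the handle): clicks 1 to 4 at 0.2, 0.4, 0.6, 0.8, a fifth at 1.0. A return spring takes it back to 0 if let go.
- pad: the rubber pad on the sliding jaw, 45 mm wide, 26 mm tall; moves to clamp +y as the lever is advanced, 25 mm per rad, carried on a spring (1.2 N per mm), so that it touches the jar shortly before the third click and presses with about 8 N at the fourth. Origin under it, 10 mm behind its face.
- bottle: amber glass bottle with a white cap, 52 mm in diameter, 130 mm tall; bystander, origin under its centre
- small_jar: small white jar, 37 mm over the lid, 38 mm tall; bystander, origin under its centre. The jar, the small jar and the bottle may stand in each other's places.
- wide_jar: big flat white jar, 87 mm over the lid, 60 mm tall; bystander, origin under its centre
Things that resemble listed ones, but are neither listed nor needed, are in the scene too. What is shaped like the jar but yellow is not meant.

How it is judged:
On the way, in this order (a step that is already met when the one before it is completed fails the run):
1. the jar stands on the clamp's plate between the jaws, let go, with the lever still at rest (horizontal distance between jar and nest below 0.02 m and z of jar in the frame of nest between -0.004 and 0.004 m and angle between jar's own z axis and vertical below 0.08 rad and contact force between the fingers and jar below 0.1 N and value of joint lever below 0.1 rad), for 0.2 s.
2. the lever has been brought to the fourth click by the hand (value of joint lever between 0.72 and 0.89 rad and contact force between the fingers and handle above 0.5 N), for 0.2 s.
At the end, for the whole second after the job is handed in: The lever is held by the fingers (over 0.5 N on the handle) at the fourth click, at rest between 0.72 and 0.89 rad; the jar stands upright (within 0.08 rad) on the plate within 6 mm of the nest, pressed by the pad with more than 3 N, and the robot does not touch the jar (all of step 2 and velocity of joint lever between -0.1 and 0.1 rad/s and contact force between pad and jar above 3 N and horizontal distance between jar and nest below 0.006 m and z of jar in the frame of nest between -0.004 and 0.004 m and angle between jar's own z axis and vertical below 0.08 rad and contact force between each of the arm, the fingers and jar below 0.1 N); the arm keeps its last pose, push and grip.
It fails at once if the lever is taken on towards a fifth click (past 0.93 rad) (value of joint lever above 0.93 rad).
It fails at once if another thing on the bench is shifted by more than 30 mm or knocked over (distance of any of bottle, small_jar, wide_jar from where it was at the start of the episode above 0.03 m or angle between any of bottle, small_jar, wide_jar's own z axis and vertical above 0.5 rad).
It also fails if it takes over 70 s, if anything falls off the work surface, if the arm or the gripper's body presses on something with over 40 N, if the wrist force passes 120 N, or if a joint passes its speed limit or range.

ROBOT

A 7-joint arm with a two-finger parallel gripper is mounted at the origin on the work surface. World frame = base frame: x ahead of the robot, y to its left, z up, the work surface at z = 0. Lengths are in m, angles in rad, forces in N, time in s.
With the tool pointing down it reaches from about 0.4 to 0.875 m from the base axis. Payload 19.3 kg.
Tool frame: the origin (TCP) lies on the centre line of the jaws, within the pads' length; the fingertips stand 17 mm ahead of it and the grasp point (between the pads) lies 2 mm behind it; z points along the fingers, y is the line along which they close (so a half turn about z gives the same grasp; the last joint's range is limited). The gripper opens to 85 mm and grips with 20 to 120 N. Pads are 22 mm wide; open, the fingers measure 114 mm over their backs; the gripper's body (76 mm by 85 mm) begins 54 mm behind the grasp point. The pads swing forward as they close: fully open they stand 13 mm farther back than shut.
Start: joints at [1.068, 0.521, -0.036, 1.599, 0.021, 1.021, -0.113], TCP at [0.262, -0.567, 0.248] pointing down, gripper open.
Joint ranges: [-2.91, 2.91], [-0.3, 2.13], [-1.5, 1.42], [0.17, 2.43], [-1.26, 4.41], [0.16, 1.93], [-2.52, 2.52]. Speed limits (rad/s): [1.89, 1.89, 2.39, 2.39, 3.01, 3.01, 3.01].

INTERFACE

Orientations are given as a unit quaternion [w, x, y, z].
In Python, from rig import r, eyes gives the robot as it stands.
- The arm moves only by the shell command python3 -m handwheel 'ROWS'. ROWS is JSON, a list of rows, each an object with "hand": the finger opening in mm, from 0 to 85.4; "travel": the shift along the world's x, y, z in units of 80 mm (1.0 is 80 mm), a list of three; "rot": the turn, a rotation vector about the world's x, y, z in units of 4 degrees (1.0 is 4 degrees), a list of three. A call has 1 to 12 rows; each row shifts and turns the commanded pose from where the row before left it; what a row does not reach is not made up. A row lasts 1/12 s, in which the tool goes at most 41.7 mm and 7.16 degrees, less where a joint would pass 70% of its speed; a pose out of reach is approached as far as the arm can. A call with a number of a shift or a turn outside -1 to 1 is refused whole. A call with a gripper value outside its range is refused whole. The fingers move at their own pace and stop on an object; the grip force is fixed at half the most. Time passes only in rows, so rows that do not move let the fingers close. It gives the time, the measured TCP pose, the force, the opening and the grip force at its end, in the units of the state.
- r.state(): the state, without advancing time (a new reading comes with each control period).
- eyes.capture(name): name is "scene" or "top"; returns (picture, depth): 480x640x3 uint8, blue, green, red; 480x640 float32, m along the optical axis (not along the pixel's ray), 0 where there is no reading.
- eyes.calibration(name): a dict with "fx", "fy", "cx", "cy" (pixels), "rvec" (rotation vector, rad) and "tvec" (3), from world to camera coordinates, as OpenCV has them. Camera axes: x right, y down, z forward; pixel columns grow to the right and rows downward; lengths in m; the calibration is good to about 2 mm. A picture is of the moment at which its call begins. calibration takes no time and is no camera call.
- r.hand_in(): hands the job in; it is judged then, once.
The state is a dict: "t": time; "joint_pos": joint angles; "qvel": joint speeds; "effort": joint torques, N m; "ee_pos": TCP position; "eef_rot": TCP orientation; "ft_force": force on the tool from outside, world axes, zero at the start; "wrist_torque": the same for the moment, N m; "grip_width": finger opening in m; "grasp_force": force on a finger pad.
Only numpy, scipy, OpenCV 4.12 (cv2) and the standard library are available. Lean on these libraries where they do the work, as an engineer would, in place of code of your own. Each camera call takes 0.05 s, during which the arm holds its last target. There are 200 camera calls.

## Working session

There is one attempt and no reset: what is moved stays moved. The work goes in short steps, Python scripts to look and compute and a shell command to move; the robot and the scene stay as the last step left them, time stands still between calls to the robot, and variables do not carry over. Pictures are saved under pics/ and viewed, at most 10 in all, crops included, and the job is handed in when it is done.

```bash
ls; mkdir -p pics
cat > h.py <<'E'
import numpy as np, cv2
from rig import r, eyes
def cap(n):
    im,d=eyes.capture(n); np.savez(f'{n}.npz',im=im,d=d); return im,d
def load(n):
    z=np.load(f'{n}.npz'); return z['im'],z['d']
def world(n,d=None):
    c=eyes.calibration(n); R=cv2.Rodrigues(np.array(c['rvec'],float))[0]; t=np.array(c['tvec'],float).ravel()
    v,u=np.mgrid[0:480,0:640]
    P=np.stack([(u-c['cx'])/c['fx']*d,(v-c['cy'])/c['fy']*d,d],-1)
    W=(P-t)@R; W[d==0]=np.nan; return W
E
python3 - <<'E'
from h import *
for n in ('top','scene'):
    im,d=cap(n); cv2.imwrite(f'pics/{n}1.png',im)
s=r.state(); print({k:np.round(v,3) for k,v in s.items()})
E
```

```text
pics
{'t': np.float64(0.1), 'joint_pos': array([ 1.068,  0.522, -0.036,  1.6  ,  0.021,  1.021, -0.113]), 'qvel': array([ 0.003, -0.002, -0.001, -0.004, -0.001, -0.   ,  0.   ]), 'effort': array([ 4.0000e-03, -9.2850e+01,  1.9850e+00, -3.7053e+01,  1.8000e-02,
        5.0000e-03,  0.0000e+00]), 'ee_pos': array([ 0.262, -0.567,  0.248]), 'eef_rot': array([-0.   ,  0.977,  0.215, -0.   ]), 'ft_force': array([-0.136,  0.092,  0.082]), 'wrist_torque': array([-0.025,  0.007,  0.019]), 'grasp_force': np.float64(0.0), 'grip_width': np.float64(0.085)}
```

View pics/top1.png

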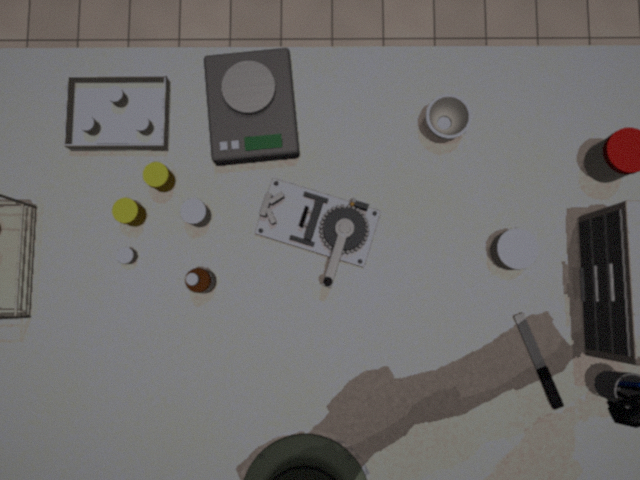

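View pics/scene1.png

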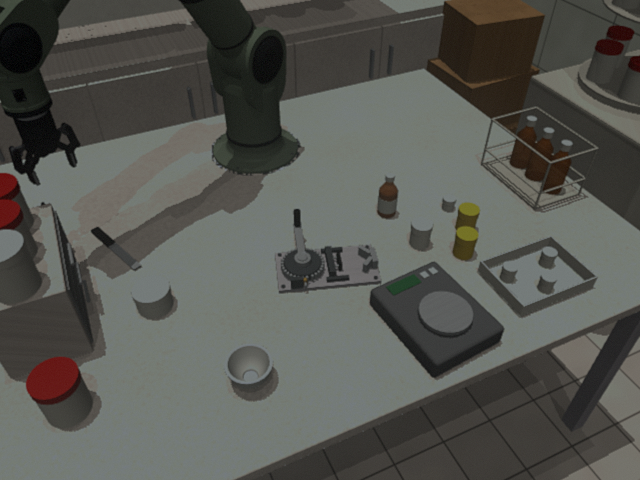

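The top view shows the jar at (194,212), the small jar at (127,255) and the bottle at (199,280). The yellow lookalikes are at (156,175) and (127,210). On the clamp, the V jaw is near (270,207), the pivot at (344,229) and the handle at (327,281). Next I measure positions from depth and enlarge the clamp.

Run:
```python
from h import *
im,d=load('top'); W=world('top',d)
print(eyes.calibration('top'))
for n,(u,v) in dict(jar=(194,212),small=(127,255),bottle=(199,280),y1=(156,175),y2=(127,210),handle=(327,282),pivot=(344,229),wide=(515,248),bench=(300,330)).items():
    p=W[v-22:v+23,u-22:u+23].reshape(-1,3); c=W[v-2:v+3,u-2:u+3].reshape(-1,3); zc=np.nanmedian(c[:,2])
    m=abs(p[:,2]-zc)<.006; q=p[m]; lo,hi=q.min(0),q.max(0)
    print(n,np.round(zc,4),'ctr',np.round((lo+hi)/2,4),'size',np.round(hi-lo,4),m.sum())
# plate: z 6..18mm
p=W[170:280,245:390]; m=(abs(p[...,2]-.012)<.005).astype(np.uint8)
n,l,st,_=cv2.connectedComponentsWithStats(m); k=1+np.argmax(st[1:,4])
pts=p[l==k][:,:2].astype(np.float32); rc=cv2.minAreaRect(pts); print('plate',rc,cv2.boxPoints(rc), np.nanmedian(p[l==k][:,2]))
cv2.imwrite('pics/clamp.png',cv2.resize(im[165:300,240:395],None,fx=5,fy=4.4*5/4.4,interpolation=cv2.INTER_CUBIC)[:600]*1)
```

```text
{'fx': 568.1280263867579, 'fy': 568.1280263867579, 'cx': 315.06305308548923, 'cy': 238.78292184522098, 'rvec': array([ 2.1568321 , -2.15606049,  0.10691623]), 'tvec': array([-0.0200411 ,  0.5473499 ,  1.18661367])}
jar 0.0714 ctr [0.6027 0.2346 0.0714] size [0.0538 0.0547 0.0118] 528
small 0.0378 ctr [0.5131 0.3857 0.0378] size [0.0363 0.0367 0.0119] 236
bottle 0.1156 ctr [0.4564 0.2108 0.1155] size [0.0177 0.0053 0.0116] 6
y1 0.0709 ctr [0.6815 0.3158 0.0708] size [0.0549 0.0546 0.0112] 524
y2 0.0699 ctr [0.6052 0.378  0.07  ] size [0.0544 0.0563 0.0117] 541
handle 0.1 ctr [ 0.4545 -0.0469  0.1006] size [0.016  0.0161 0.0104] 61
pivot 0.0529 ctr [ 0.5543 -0.0802  0.0529] size [0.0704 0.0447 0.012 ] 407
wide 0.0592 ctr [ 0.525  -0.4399  0.0593] size [0.0843 0.0841 0.0118] 1348
bench 0.0002 ctr [3.527e-01 1.330e-02 2.000e-04] size [0.0944 0.0958 0.0119] 1987
plate ((0.5982298254966736, 0.008066393435001373), (0.17889656126499176, 0.13092415034770966), 72.43022155761719) [[ 0.50882006 -0.05744828]
 [ 0.6336366  -0.09696997]
 [ 0.6876396   0.07358106]
 [ 0.56282306  0.11310276]] 0.012452391146334613
```

View pics/clamp.png

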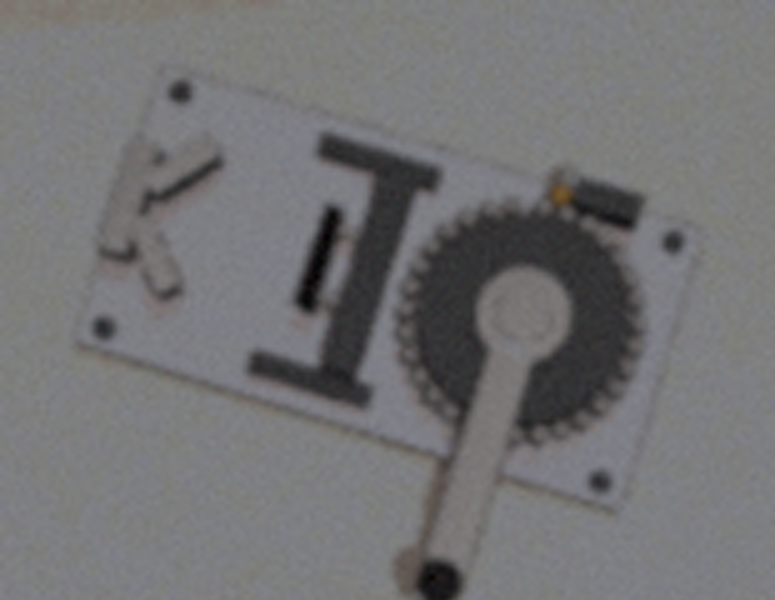

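The clamp fit agrees with the handle measurement to under 1 mm: the plate gives (0.4549,-0.0468) and the direct measurement is (0.4545,-0.0469). The clamp yaw is -17.6°, the nest is at (0.610,0.046) and the pivot at (0.569,-0.083). I'll pick the jar by its lid with the jaws closing along clamp x.

```bash
python3 -m handwheel '[{"hand":85,"travel":[0.08,0.2,0],"rot":[0,0,0.99]},{"hand":85,"travel":[0.17,0.4,0],"rot":[0,0,0.99]},{"hand":85,"travel":[0.17,0.4,0],"rot":[0,0,0.99]},{"hand":85,"travel":[0.17,0.4,0],"rot":[0,0,0.99]},{"hand":85,"travel":[0.17,0.4,0],"rot":[0,0,0.99]},{"hand":85,"travel":[0.17,0.4,0],"rot":[0,0,0.99]},{"hand":85,"travel":[0.17,0.4,0],"rot":[0,0,0.99]},{"hand":85,"travel":[0.17,0.4,0],"rot":[0,0,0.99]},{"hand":85,"travel":[0.17,0.4,0],"rot":[0,0,0.99]},{"hand":85,"travel":[0.17,0.4,0],"rot":[0,0,0.99]},{"hand":85,"travel":[0.17,0.4,0],"rot":[0,0,0.99]},{"hand":85,"travel":[0.17,0.4,0],"rot":[0,0,0.99]}]'
cat > st.py <<'E'
import sys
from h import *
from scipy.spatial.transform import Rotation as Ro
s=r.state(); q=np.array(s['eef_rot']); R=Ro.from_quat(q[[1,2,3,0]]).as_matrix()
p=np.array(s['ee_pos'])
print('t %.2f'%s['t'],'p',np.round(p,4),'yaw_y %.2f'%(np.degrees(np.arctan2(R[1,1],R[0,1]))),'z',np.round(R[:,2],3),'F',np.round(s['ft_force'],1),'grip %.4f %.1f'%(s['grip_width'],s['grasp_force']))
if len(sys.argv)>3:
    g=np.array([float(a) for a in sys.argv[1:4]]); print('to go units',np.round((g-p)/.08,3))
E
python3 st.py 0.603 0.235 0.248
```

```text
t: 1.1
ee_pos: [0.4183, -0.1977, 0.2483]
eef_rot: [0.0, 0.806, 0.591, -0.0]
ft_force: [1.5, -0.1, -0.9]
grip_width: 0.0853
grasp_force: 0.0
t 1.10 p [ 0.4183 -0.1977  0.2483] yaw_y -17.50 z [-0. -0. -1.] F [ 1.5 -0.1 -0.9] grip 0.0853 0.0
to go units [ 2.309e+00  5.409e+00 -4.000e-03]
```

```bash
python3 -m handwheel '[{"hand":85,"travel":[0.2,0.465,0],"rot":[0,0,0]},{"hand":85,"travel":[0.2,0.465,0],"rot":[0,0,0]},{"hand":85,"travel":[0.2,0.465,0],"rot":[0,0,0]},{"hand":85,"travel":[0.2,0.465,0],"rot":[0,0,0]},{"hand":85,"travel":[0.2,0.465,0],"rot":[0,0,0]},{"hand":85,"travel":[0.2,0.465,0],"rot":[0,0,0]},{"hand":85,"travel":[0.2,0.465,0],"rot":[0,0,0]},{"hand":85,"travel":[0.2,0.465,0],"rot":[0,0,0]},{"hand":85,"travel":[0.2,0.465,0],"rot":[0,0,0]},{"hand":85,"travel":[0.2,0.465,0],"rot":[0,0,0]},{"hand":85,"travel":[0.2,0.465,0],"rot":[0,0,0]},{"hand":85,"travel":[0.1,0.3,0],"rot":[0,0,0]}]' >/dev/null;  python3 -m handwheel '[{"hand":85,"travel":[0,0,0],"rot":[0,0,0]},{"hand":85,"travel":[0,0,0],"rot":[0,0,0]}]' >/dev/null; python3 st.py 0.603 0.235 0.057
```

```text
t 2.27 p [0.6016 0.2353 0.2474] yaw_y -17.55 z [-0.001  0.    -1.   ] F [ 0.5 -0.9 -0.1] grip 0.0848 0.0
to go units [ 0.017 -0.004 -2.38 ]
```

```bash
python3 -m handwheel '[{"hand":85,"travel":[0.01,0,-0.3],"rot":[0,0,0]},{"hand":85,"travel":[0,0,-0.4],"rot":[0,0,0]},{"hand":85,"travel":[0,0,-0.4],"rot":[0,0,0]},{"hand":85,"travel":[0,0,-0.4],"rot":[0,0,0]},{"hand":85,"travel":[0,0,-0.3],"rot":[0,0,0]},{"hand":85,"travel":[0,0,-0.3],"rot":[0,0,0]},{"hand":85,"travel":[0,0,-0.2],"rot":[0,0,0]},{"hand":85,"travel":[0,0,-0.08],"rot":[0,0,0]},{"hand":85,"travel":[0,0,0],"rot":[0,0,0]},{"hand":85,"travel":[0,0,0],"rot":[0,0,0]}]' >/dev/null; python3 st.py 0.603 0.235 0.057;  python3 -m handwheel '[{"hand":40,"travel":[0,0,0],"rot":[0,0,0]},{"hand":40,"travel":[0,0,0],"rot":[0,0,0]},{"hand":40,"travel":[0,0,0],"rot":[0,0,0]},{"hand":40,"travel":[0,0,0],"rot":[0,0,0]},{"hand":40,"travel":[0,0,0],"rot":[0,0,0]},{"hand":40,"travel":[0,0,0],"rot":[0,0,0]},{"hand":40,"travel":[0,0,0],"rot":[0,0,0]},{"hand":40,"travel":[0,0,0],"rot":[0,0,0]}]' >/dev/null; python3 st.py 0.603 0.235 0.057
```

```text
t 3.10 p [0.6033 0.2332 0.0586] yaw_y -17.73 z [ 0. -0. -1.] F [ 0.3 -0.3 -0.3] grip 0.0847 0.0
to go units [-0.003  0.022 -0.02 ]
t 3.77 p [0.6034 0.2339 0.0594] yaw_y -17.69 z [ 0.001  0.    -1.   ] F [-3.9 -2.9 12.8] grip 0.0536 61.0
to go units [-0.005  0.013 -0.03 ]
```

```bash
python3 -m handwheel '[{"hand":40,"travel":[0,0,0.1],"rot":[0,0,0]},{"hand":40,"travel":[0,0,0.2],"rot":[0,0,0]},{"hand":40,"travel":[0,0,0.3],"rot":[0,0,0]},{"hand":40,"travel":[0,0,0.3],"rot":[0,0,0]},{"hand":40,"travel":[0,0,0.3],"rot":[0,0,0]},{"hand":40,"travel":[0,0,0.2],"rot":[0,0,0]},{"hand":40,"travel":[0,0,0.1],"rot":[0,0,0]},{"hand":40,"travel":[0,0,0],"rot":[0,0,0]},{"hand":40,"travel":[0,0,0],"rot":[0,0,0]},{"hand":40,"travel":[0,0,0],"rot":[0,0,0]}]' >/dev/null
python3 - <<'E'
from h import *
im,d=cap('scene'); cv2.imwrite('pics/s2.png',cv2.resize(im[120:300,260:500],None,fx=3,fy=3,interpolation=cv2.INTER_CUBIC))
E
python3 st.py 0.608 0.039 0.178
```

```text
t 4.65 p [0.6024 0.2335 0.1766] yaw_y -17.68 z [-0.002 -0.001 -1.   ] F [ 0.  -0.3 -1.3] grip 0.0535 63.3
to go units [ 0.07  -2.432  0.017]
```

View pics/s2.png

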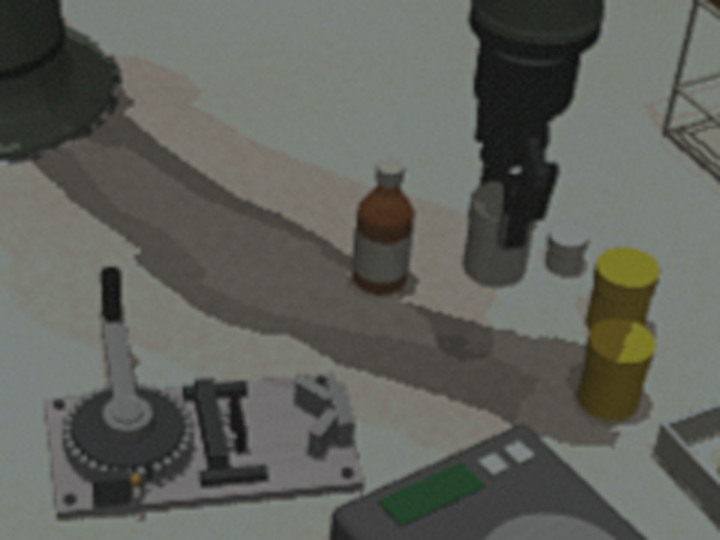

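The jar is held upright: the weight reads -1.3 N, and it hangs at about (497,235) in the crop. Next I carry it over the nest, 7 mm towards the pad.

```bash
python3 -m handwheel '[{"hand":40,"travel":[0.01,-0.1,0],"rot":[0,0,0]},{"hand":40,"travel":[0.01,-0.2,0],"rot":[0,0,0]},{"hand":40,"travel":[0.01,-0.3,0],"rot":[0,0,0]},{"hand":40,"travel":[0.01,-0.4,0],"rot":[0,0,0]},{"hand":40,"travel":[0.01,-0.4,0],"rot":[0,0,0]},{"hand":40,"travel":[0.01,-0.4,0],"rot":[0,0,0]},{"hand":40,"travel":[0.01,-0.3,0],"rot":[0,0,0]},{"hand":40,"travel":[0,-0.2,0],"rot":[0,0,0]},{"hand":40,"travel":[0,-0.13,0],"rot":[0,0,0]},{"hand":40,"travel":[0,0,0],"rot":[0,0,0]},{"hand":40,"travel":[0,0,0],"rot":[0,0,0]},{"hand":40,"travel":[0,0,0],"rot":[0,0,0]}]' >/dev/null; python3 st.py 0.608 0.0385 0.0755
```

```text
t 5.65 p [0.6084 0.0408 0.1778] yaw_y -17.61 z [-0.     0.001 -1.   ] F [ 0.3  0.6 -1.4] grip 0.0534 63.3
to go units [-0.005 -0.029 -1.279]
```

```bash
python3 -m handwheel '[{"hand":40,"travel":[0,-0.03,-0.1],"rot":[0,0,0]},{"hand":40,"travel":[0,0,-0.2],"rot":[0,0,0]},{"hand":40,"travel":[0,0,-0.3],"rot":[0,0,0]},{"hand":40,"travel":[0,0,-0.3],"rot":[0,0,0]},{"hand":40,"travel":[0,0,-0.2],"rot":[0,0,0]},{"hand":40,"travel":[0,0,-0.12],"rot":[0,0,0]},{"hand":40,"travel":[0,0,-0.05],"rot":[0,0,0]},{"hand":40,"travel":[0,0,0],"rot":[0,0,0]},{"hand":40,"travel":[0,0,0],"rot":[0,0,0]},{"hand":40,"travel":[0,0,0],"rot":[0,0,0]}]' >/dev/null; python3 st.py 0.608 0.0385 0.0714
```

```text
t 6.48 p [0.6091 0.0372 0.0773] yaw_y -17.68 z [ 0.001  0.    -1.   ] F [-0.6  1.  -1.1] grip 0.0534 63.3
to go units [-0.013  0.016 -0.074]
```

```bash
python3 -m handwheel '[{"hand":40,"travel":[0,0.02,-0.03],"rot":[0,0,0]},{"hand":40,"travel":[0,0,-0.02],"rot":[0,0,0]},{"hand":40,"travel":[0,0,0],"rot":[0,0,0]},{"hand":40,"travel":[0,0,0],"rot":[0,0,0]}]' >/dev/null; python3 st.py 0.608 0.0385 0.0714;  python3 -m handwheel '[{"hand":40,"travel":[0,0,-0.02],"rot":[0,0,0]},{"hand":40,"travel":[0,0,0],"rot":[0,0,0]},{"hand":40,"travel":[0,0,0],"rot":[0,0,0]}]' >/dev/null; python3 st.py 0.608 0.0385 0.0714
```

```text
t 6.82 p [0.6085 0.0386 0.0724] yaw_y -17.68 z [ 0. -0. -1.] F [-0.2 -0.7 -2.4] grip 0.0533 63.3
to go units [-0.006 -0.001 -0.012]
t 7.07 p [0.6088 0.0386 0.0714] yaw_y -17.70 z [ 0.001 -0.    -1.   ] F [-3.  -1.4 11. ] grip 0.0536 64.5
to go units [-0.009 -0.001  0.   ]
```

The jar is in contact with the plate at the expected height. I release it and lift straight up.

```bash
python3 -m handwheel '[{"hand":60,"travel":[0,0,0],"rot":[0,0,0]},{"hand":70,"travel":[0,0,0],"rot":[0,0,0]},{"hand":85,"travel":[0,0,0],"rot":[0,0,0]},{"hand":85,"travel":[0,0,0],"rot":[0,0,0]},{"hand":85,"travel":[0,0,0],"rot":[0,0,0]},{"hand":85,"travel":[0,0,0],"rot":[0,0,0]},{"hand":85,"travel":[0,0,0.1],"rot":[0,0,0]},{"hand":85,"travel":[0,0,0.3],"rot":[0,0,0]},{"hand":85,"travel":[0,0,0.4],"rot":[0,0,0]},{"hand":85,"travel":[0,0,0.4],"rot":[0,0,0]},{"hand":85,"travel":[0,0,0.4],"rot":[0,0,0]},{"hand":85,"travel":[0,0,0.2],"rot":[0,0,0]}]' >/dev/null; python3 st.py
python3 - <<'E'
from h import *
im,d=cap('scene'); cv2.imwrite('pics/s3.png',cv2.resize(im[180:320,240:430],None,fx=4,fy=4,interpolation=cv2.INTER_CUBIC))
W=world('scene',d); 
q=W[180:320,240:430].reshape(-1,3); q=q[(abs(q[:,2]-.082)<.004)&(np.hypot(q[:,0]-.608,q[:,1]-.039)<.045)]
print(len(q),(q.min(0)+q.max(0))/2,np.ptp(q,0))
E
```

```text
t 8.07 p [0.6094 0.0389 0.2192] yaw_y -17.68 z [ 0.004  0.001 -1.   ] F [-0.3 -0.4  0.1] grip 0.0851 0.0
283 [0.61219499 0.04066219 0.08208081] [0.05784059 0.05555431 0.00758122]
```

View pics/s3.png

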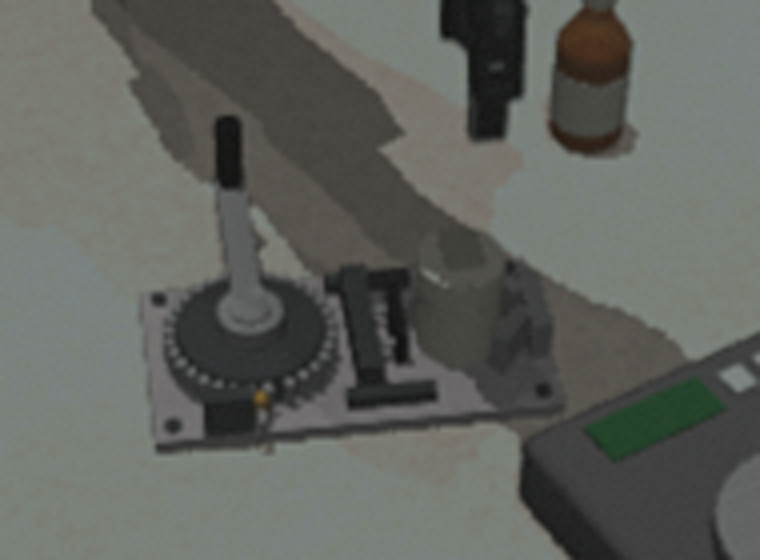

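The jar stands upright on the plate with its lid top at z = 0.082, centred near (0.611,0.040), between V jaw and pad. Next is the handle: I turn the jaws to close along the mid-swing tangent (-85°) and move above the post.

```bash
python3 -m handwheel '[{"hand":85,"travel":[-0.08,-0.04,0],"rot":[0,0,-1]},{"hand":85,"travel":[-0.17,-0.1,0],"rot":[0,0,-1]},{"hand":85,"travel":[-0.17,-0.1,0],"rot":[0,0,-1]},{"hand":85,"travel":[-0.17,-0.1,0],"rot":[0,0,-1]},{"hand":85,"travel":[-0.17,-0.1,0],"rot":[0,0,-1]},{"hand":85,"travel":[-0.17,-0.1,0],"rot":[0,0,-1]},{"hand":85,"travel":[-0.17,-0.1,0],"rot":[0,0,-1]},{"hand":85,"travel":[-0.17,-0.1,0],"rot":[0,0,-1]},{"hand":85,"travel":[-0.17,-0.1,0],"rot":[0,0,-1]},{"hand":85,"travel":[-0.17,-0.1,0],"rot":[0,0,-1]},{"hand":85,"travel":[-0.17,-0.1,0],"rot":[0,0,-1]},{"hand":85,"travel":[-0.15,-0.05,0],"rot":[0,0,-1]}]' >/dev/null; python3 -m handwheel '[{"hand":85,"travel":[0,0,0],"rot":[0,0,-1]},{"hand":85,"travel":[0,0,0],"rot":[0,0,-1]},{"hand":85,"travel":[0,0,0],"rot":[0,0,-1]},{"hand":85,"travel":[0,0,0],"rot":[0,0,-1]},{"hand":85,"travel":[0,0,0],"rot":[0,0,-0.8]},{"hand":85,"travel":[0,0,0],"rot":[0,0,0]},{"hand":85,"travel":[0,0,0],"rot":[0,0,0]}]' >/dev/null; python3 st.py 0.455 -0.048 0.077
```

```text
t 9.70 p [ 0.4541 -0.0484  0.2149] yaw_y -84.76 z [ 0.  0. -1.] F [ 0.4 -0.7  0.7] grip 0.0849 0.0
to go units [ 0.012  0.005 -1.724]
```

```bash
python3 -m handwheel '[{"hand":85,"travel":[0.01,0,-0.1],"rot":[0,0,0]},{"hand":85,"travel":[0,0,-0.3],"rot":[0,0,0]},{"hand":85,"travel":[0,0,-0.4],"rot":[0,0,0]},{"hand":85,"travel":[0,0,-0.4],"rot":[0,0,0]},{"hand":85,"travel":[0,0,-0.3],"rot":[0,0,0]},{"hand":85,"travel":[0,0,-0.2],"rot":[0,0,0]},{"hand":85,"travel":[0,0,0],"rot":[0,0,0]},{"hand":60,"travel":[0,0,0],"rot":[0,0,0]},{"hand":45,"travel":[0,0,0],"rot":[0,0,0]},{"hand":30,"travel":[0,0,0],"rot":[0,0,0]},{"hand":30,"travel":[0,0,0],"rot":[0,0,0]},{"hand":30,"travel":[0,0,0],"rot":[0,0,0]}]' >/dev/null; python3 st.py 0.455 -0.048 0.077; python3 -m handwheel '[{"hand":10,"travel":[0,0,0],"rot":[0,0,0]},{"hand":10,"travel":[0,0,0],"rot":[0,0,0]},{"hand":10,"travel":[0,0,0],"rot":[0,0,0]},{"hand":10,"travel":[0,0,0],"rot":[0,0,0]},{"hand":10,"travel":[0,0,0],"rot":[0,0,0]},{"hand":10,"travel":[0,0,0],"rot":[0,0,0]}]'>/dev/null;  python3 st.py 0.455 -0.048 0.077
```

```text
t 10.70 p [ 0.4554 -0.0486  0.0795] yaw_y -84.89 z [ 0.001 -0.    -1.   ] F [ 0.4 -0.1  0.5] grip 0.0301 0.0
to go units [-0.004  0.008 -0.031]
t 11.20 p [ 0.4553 -0.0476  0.0792] yaw_y -84.83 z [ 0.001  0.001 -1.   ] F [-2.   7.2 10.7] grip 0.0168 58.2
to go units [-0.003 -0.005 -0.028]
```

The handle is gripped. I compute the arc waypoints and add a readout of lever angle and tangential/radial force.

```bash
cat > lev.py <<'E'
from h import *
s=r.state(); p=np.array(s['ee_pos'])[:2]; P=np.array([.5693,-.0830]); a=np.radians(-17.57)
v=p-P; th=(np.arctan2(v[1],v[0])-a-np.pi+np.pi)%(2*np.pi)-np.pi
u=v/np.hypot(*v); tan=np.array([-u[1],u[0]]); F=np.array(s['ft_force'])
print('t %.2f th %.3f rad %.4f  Ftan %.1f Frad %.1f Fz %.1f  grip %.4f %.1f z %.4f'%(s['t'],th,np.hypot(*v),-F[:2]@tan,F[:2]@u,F[2],s['grip_width'],s['grasp_force'],s['ee_pos'][2]))
E
python3 lev.py
python3 - <<'E'
import numpy as np
a=np.radians(-17.57); th=np.arange(0,.86,.05); q=.12/.08*np.stack([np.cos(a+np.pi+th),np.sin(a+np.pi+th)],1)
for t,d in zip(th,np.diff(q,axis=0)): print('%.2f'%t,np.round(d,3))
E
```

```text
t 11.20 th 0.006 rad 0.1194  Ftan 6.2 Frad 4.0 Fz 10.7  grip 0.0168 58.2 z 0.0792
0.00 [-0.021 -0.072]
0.05 [-0.017 -0.073]
0.10 [-0.014 -0.074]
0.15 [-0.01  -0.074]
0.20 [-0.006 -0.075]
0.25 [-0.002 -0.075]
0.30 [ 0.001 -0.075]
0.35 [ 0.005 -0.075]
0.40 [ 0.009 -0.074]
0.45 [ 0.013 -0.074]
0.50 [ 0.016 -0.073]
0.55 [ 0.02  -0.072]
0.60 [ 0.023 -0.071]
0.65 [ 0.027 -0.07 ]
0.70 [ 0.03  -0.069]
0.75 [ 0.034 -0.067]
0.80 [ 0.037 -0.065]
```

```bash
python3 -m handwheel '[{"hand":10,"travel":[-0.021,-0.072,0],"rot":[0,0,0]},{"hand":10,"travel":[0,0,0],"rot":[0,0,0]}]' >/dev/null; python3 lev.py
python3 -m handwheel '[{"hand":10,"travel":[-0.017,-0.073,0],"rot":[0,0,0]},{"hand":10,"travel":[0,0,0],"rot":[0,0,0]}]' >/dev/null; python3 lev.py
python3 -m handwheel '[{"hand":10,"travel":[-0.014,-0.074,0],"rot":[0,0,0]},{"hand":10,"travel":[0,0,0],"rot":[0,0,0]}]' >/dev/null; python3 lev.py
python3 -m handwheel '[{"hand":10,"travel":[-0.010,-0.074,0],"rot":[0,0,0]},{"hand":10,"travel":[0,0,0],"rot":[0,0,0]}]' >/dev/null; python3 lev.py
python3 -m handwheel '[{"hand":10,"travel":[-0.006,-0.075,0],"rot":[0,0,0]},{"hand":10,"travel":[0,0,0],"rot":[0,0,0]}]' >/dev/null; python3 lev.py
```

```text
t 11.37 th 0.061 rad 0.1194  Ftan 5.7 Frad 4.0 Fz 9.8  grip 0.0165 58.3 z 0.0792
t 11.53 th 0.114 rad 0.1194  Ftan 4.5 Frad 1.9 Fz 10.5  grip 0.0168 58.2 z 0.0792
t 11.70 th 0.167 rad 0.1194  Ftan 2.6 Frad 2.4 Fz 9.8  grip 0.0166 58.2 z 0.0792
t 11.87 th 0.213 rad 0.1193  Ftan 8.7 Frad 1.7 Fz 8.7  grip 0.0163 58.3 z 0.0793
t 12.03 th 0.263 rad 0.1193  Ftan 6.7 Frad 0.1 Fz 9.5  grip 0.0168 58.4 z 0.0793
```

Click 1 was clear, with the force jumping from 2.6 to 8.7 N near 0.2 rad. Radial forces stay small.

```bash
python3 -m handwheel '[{"hand":10,"travel":[-0.002,-0.075,0],"rot":[0,0,0]},{"hand":10,"travel":[0,0,0],"rot":[0,0,0]}]' >/dev/null; python3 lev.py
python3 -m handwheel '[{"hand":10,"travel":[0.001,-0.075,0],"rot":[0,0,0]},{"hand":10,"travel":[0,0,0],"rot":[0,0,0]}]' >/dev/null; python3 lev.py
python3 -m handwheel '[{"hand":10,"travel":[0.005,-0.075,0],"rot":[0,0,0]},{"hand":10,"travel":[0,0,0],"rot":[0,0,0]}]' >/dev/null; python3 lev.py
python3 -m handwheel '[{"hand":10,"travel":[0.009,-0.074,0],"rot":[0,0,0]},{"hand":10,"travel":[0,0,0],"rot":[0,0,0]}]' >/dev/null; python3 lev.py
python3 -m handwheel '[{"hand":10,"travel":[0.013,-0.074,0],"rot":[0,0,0]},{"hand":10,"travel":[0,0,0],"rot":[0,0,0]}]' >/dev/null; python3 lev.py
python3 -m handwheel '[{"hand":10,"travel":[0.016,-0.073,0],"rot":[0,0,0]},{"hand":10,"travel":[0,0,0],"rot":[0,0,0]}]' >/dev/null; python3 lev.py
python3 -m handwheel '[{"hand":10,"travel":[0.02,-0.072,0],"rot":[0,0,0]},{"hand":10,"travel":[0,0,0],"rot":[0,0,0]}]' >/dev/null; python3 lev.py
```

```text
t 12.20 th 0.315 rad 0.1193  Ftan 3.9 Frad -0.3 Fz 7.9  grip 0.0168 58.4 z 0.0793
t 12.37 th 0.368 rad 0.1193  Ftan 2.9 Frad -0.9 Fz 7.8  grip 0.0164 58.4 z 0.0793
t 12.53 th 0.414 rad 0.1194  Ftan 9.6 Frad -0.9 Fz 8.1  grip 0.0166 58.5 z 0.0793
t 12.70 th 0.463 rad 0.1193  Ftan 6.5 Frad -2.7 Fz 8.2  grip 0.0168 58.5 z 0.0792
t 12.87 th 0.515 rad 0.1193  Ftan 5.4 Frad -3.1 Fz 7.1  grip 0.0167 58.5 z 0.0793
t 13.03 th 0.567 rad 0.1193  Ftan 4.3 Frad -4.2 Fz 6.5  grip 0.0166 58.5 z 0.0793
t 13.20 th 0.613 rad 0.1193  Ftan 9.8 Frad -3.9 Fz 8.2  grip 0.0168 58.6 z 0.0792
```

Clicks 2 and 3 were felt at about 0.41 and 0.61 rad. Now the fourth.

```bash
python3 -m handwheel '[{"hand":10,"travel":[0.023,-0.071,0],"rot":[0,0,0]},{"hand":10,"travel":[0,0,0],"rot":[0,0,0]}]' >/dev/null; python3 lev.py
python3 -m handwheel '[{"hand":10,"travel":[0.027,-0.07,0],"rot":[0,0,0]},{"hand":10,"travel":[0,0,0],"rot":[0,0,0]}]' >/dev/null; python3 lev.py
python3 -m handwheel '[{"hand":10,"travel":[0.03,-0.069,0],"rot":[0,0,0]},{"hand":10,"travel":[0,0,0],"rot":[0,0,0]}]' >/dev/null; python3 lev.py
python3 -m handwheel '[{"hand":10,"travel":[0.034,-0.067,0],"rot":[0,0,0]},{"hand":10,"travel":[0,0,0],"rot":[0,0,0]},{"hand":10,"travel":[0,0,0],"rot":[0,0,0]}]' >/dev/null; python3 lev.py
```

```text
t 13.37 th 0.661 rad 0.1194  Ftan 9.2 Frad -4.7 Fz 7.7  grip 0.0167 58.6 z 0.0792
t 13.53 th 0.713 rad 0.1194  Ftan 8.0 Frad -5.0 Fz 6.9  grip 0.0164 58.6 z 0.0793
t 13.70 th 0.765 rad 0.1194  Ftan 5.7 Frad -6.5 Fz 5.6  grip 0.0164 58.6 z 0.0793
t 13.95 th 0.807 rad 0.1194  Ftan 8.3 Frad -6.3 Fz 8.0  grip 0.0169 58.7 z 0.0792
```

```bash
python3 -m handwheel '[{"hand":10,"travel":[0.009,-0.017,0],"rot":[0,0,0]},{"hand":10,"travel":[0,0,0],"rot":[0,0,0]},{"hand":10,"travel":[0,0,0],"rot":[0,0,0]},{"hand":10,"travel":[0,0,0],"rot":[0,0,0]},{"hand":10,"travel":[0,0,0],"rot":[0,0,0]},{"hand":10,"travel":[0,0,0],"rot":[0,0,0]}]' >/dev/null; python3 lev.py;  python3 - <<'E'
from h import *
im,d=cap('scene'); cv2.imwrite('pics/s4.png',cv2.resize(im[160:320,240:430],None,fx=3.7,fy=3.7,interpolation=cv2.INTER_CUBIC))
W=world('scene',d); 
q=W[180:320,240:430].reshape(-1,3); q=q[(abs(q[:,2]-.082)<.004)&(np.hypot(q[:,0]-.61,q[:,1]-.043)<.045)]
print(len(q),(q.min(0)+q.max(0))/2,np.ptp(q,0))
E
```

```text
t 14.45 th 0.815 rad 0.1194  Ftan 11.6 Frad -7.2 Fz 8.5  grip 0.0168 58.9 z 0.0792
278 [0.61335107 0.04404607 0.08177429] [0.05571879 0.05511461 0.00752061]
```

View pics/s4.png

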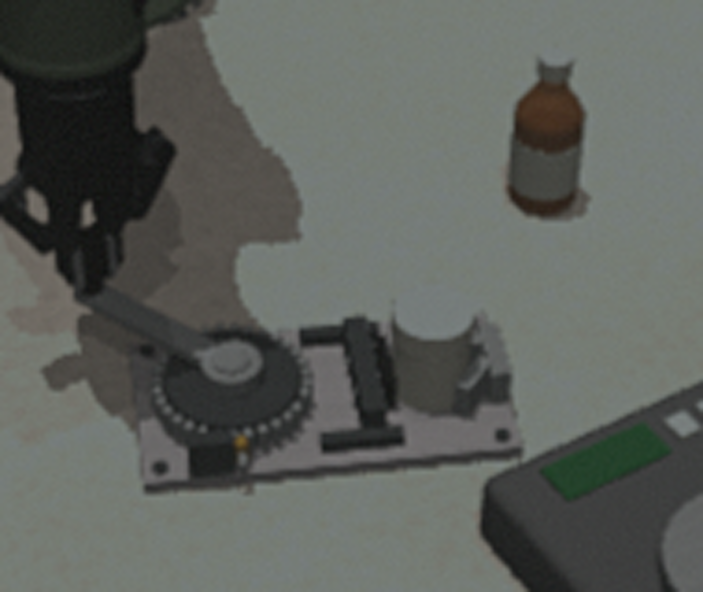

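The fourth click was felt (11.6 N at 0.815 rad). The picture shows the handle held and the jar upright at about (433,350), between V jaw and pad. I check how well it is seated in the top camera, where plate and jar share one calibration.

```bash
python3 - <<'E'
from h import *
im,d=cap('top'); W=world('top',d); p=W[150:300,230:400].reshape(-1,3)
q=p[(abs(p[:,2]-.082)<.005)&(np.hypot(p[:,0]-.61,p[:,1]-.045)<.045)]
c=(q.min(0)+q.max(0))/2; print(len(q),c,np.ptp(q,0), np.nanmedian(q[:,2]),'to nest mm',1e3*(c[:2]-[.6101,.0457]), 'circle',cv2.minEnclosingCircle(q[:,:2].astype(np.float32)))
E
python3 lev.py
```

```text
528 [0.61086287 0.04380756 0.08198966] [0.05272819 0.05425863 0.00964306] 0.0825499962254218 to nest mm [ 0.76287419 -1.89243752] circle ((0.6115128993988037, 0.043466344475746155), 0.027597080916166306)
t 14.55 th 0.816 rad 0.1194  Ftan 12.0 Frad -6.3 Fz 8.0  grip 0.0164 58.9 z 0.0792
```

The jar is within about 2 mm of the nest and upright, and the lever is steady at 0.816 rad.

```bash
python3 -c "
from rig import r
print(r.hand_in())"
```

```text
the job is handed in; nothing more can be done
None
```

The jar stands upright in the clamp about 2 mm from the nest, and the job is handed in with the gripper holding the lever at the fourth click (about 0.82 rad); no verdict came back.

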